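# Space the tube racks evenly with a spacer block

### The arm

A 6-joint arm with a two-finger parallel gripper is mounted at the origin on the work surface. World frame = base frame: x ahead of the robot, y to its left, z up, the work surface at z = 0. Lengths are in mm, angles in rad, forces in N, time in s.
With the tool pointing down it reaches from about 300 to 850 mm from the base axis. Payload 4.2 kg.
Tool frame: the origin (TCP) lies on the centre line of the jaws, within the pads' length; the fingertips stand 25 mm ahead of it and the grasp point (between the pads) lies 6 mm ahead of it (ctrl.tip_extent is the distance from the TCP to the fingertips, in mm); z points along the fingers, y is the direction in which the jaws open and shut (so a half turn about z gives the same grasp; the last joint's range is limited). The gripper opens to 91 mm and grips with 3 to 60 N. Pads are 32 mm wide; open, the fingers measure 118 mm over their backs; the gripper's body (76 mm by 178 mm) begins 60 mm behind the grasp point.
Start: joints at [-1.168, 0.32, 1.565, -0, 1.257, -0.02], TCP at [235.935, -524.381, 238.976] pointing down, gripper open.
Joint ranges: [-3.11, 3.11], [-0.84, 2.01], [0.21, 2.61], [-1.34, 4.49], [0.05, 2.63], [-2.56, 2.56]. Speed limits (rad/s): [2.57, 2.57, 3.14, 3.14, 3.14, 3.14].

### API

Orientations are given as a rotation vector (axis times angle).
In Python, from bench import read_state, imaging, job, ctrl gives the robot as it stands.
- The arm moves only by the tool move_arm, never from a script. Its argument "commands" is a list of rows, each a list of 4 numbers: the shift along the tool's x, y, z in m, then the turn about the tool's z in degrees. In form: [[tx, ty, tz, yaw], ...]. A call has 1 to 5 rows; each row shifts and turns the commanded pose from where the row before left it, along the tool's axes as they then stand; what a row does not reach is not made up. A row lasts 1/10 s, in which the tool goes at most 50 mm and 8.59 degrees, less where a joint would pass 70% of its speed; a pose out of reach is approached as far as the arm can. A call with a gripper value outside its range is refused whole. "jaw" is the finger opening in m, from 0 to 0.0912, set as the call begins (left out, the last holds). The fingers move at their own pace and stop on an object; the grip force is fixed at half the most. Time passes only in rows, so rows that do not move let the fingers close. It gives the time, the measured TCP pose, the force and the opening at its end, in the units of the state.
- read_state(): the state, without advancing time (a new reading comes with each control period).
- imaging.capture(name): name is "scene" or "top" or "wrist"; returns a dict with "frame" (400x640x3 uint8, red, green, blue), "fovy" (degrees; the focal length in pixels is half the picture's height over the tangent of half this angle, whatever the lens; pixels are square), "cx", "cy" (the principal point, pixels), "extrinsics" (4x4, takes a point from world to camera coordinates). Camera axes: x right, y down, z forward; pixel columns grow to the right and rows downward; lengths in mm; the calibration is good to about 2 mm. A picture is of the moment at which its call begins. There is no depth.
- job.hand_in(): hands the job in, once; it reports no verdict.
Trained networks look in the newest picture that a camera, given by its name, has taken for a name from the list of things; names that differ only in an ending like _2 or _b are one class to them, and where a whole thing is asked for, a point or a joint stands for the part that bears it (a point fixed in the world has none). Each returns a list of dicts, best first, with "p" (0 to 1); they miss things now and then, are a little off and sometimes report something else, mostly with a low value. They report only what shows in the picture. A call takes as long as a camera call. They do not tell look-alikes from the thing itself.
- imaging.recognise(camera, label): "pixel" ([column, row] in pixels, amid what is visible of it).
- imaging.landmark_of(camera, label): "pixel" ([column, row] in pixels: a listed point, or the origin of a listed thing).
The state is a dict: "clock": time; "qpos": joint angles; "joint_velocities": joint speeds; "tau": joint torques, N m; "eef_pos": TCP position; "ee_rot": TCP orientation; "ft_force": force on the tool from outside, world axes, zero at the start; "wrist_torque": the same for the moment, N m; "finger_gap": finger opening in mm.
Only numpy, scipy, OpenCV 4.12 (cv2) and the standard library are available. Lean on these libraries where they do the work, as an engineer would, in place of code of your own. Each camera call takes 0.05 s, during which the arm holds its last target. There are 200 camera calls.

### The job

Three grey tube racks stand in a row on the steel carrier; set equal gaps between them, each as wide as the white spacer block is thick (its thinner side, 30 mm). Starting from the fixed rack at the end, stand the block in the first gap and slide the next rack up against it, then step the block along to the second gap and slide the last rack up against it without shifting the rack already set. Finally take the block out and stand it back upright on its black mat, leaving the racks spaced and the things around them where they are.

Things in the scene. Friction and masses are not known exactly. Their poses are not given: they have to be found in the camera images.
- carrier: Fixed low steel carrier, 136 (x) by 310 mm (y), deck 8 mm above the bench, edge strips 16 mm high at x = +-66 mm. Origin on the bench under its centre. The row of racks runs along its y: the fixed rack stands at the +y end against an end plate with a low wire loop, then towards -y rack_a, then rack_b.
- fixed_face (a point): The immovable end rack. All three racks are grey boxes 110 mm long (carrier x, centred), 22 mm thick (carrier y), top 68 mm above the bench, square to the carrier; a few white tube caps stand 10 mm above the top. The point is the centre of the face of the fixed rack that looks along the row (-y of the carrier), 38 mm above the bench. Axes as the carrier's.
- rack_a (a joint): Middle rack's slide along the row: value = width of the gap between the fixed rack and rack_a in m, growing towards the carrier's -y; 0 to 0.090, starts at 0.048 to 0.066. It stays where it is left and needs about 8 N to slide (plus 20 N per m/s).
- rack_b (a joint): Last rack's slide along the row: value = sum of the two gaps (fixed rack to rack_a, and rack_a to rack_b) in m, growing towards the carrier's -y; 0 to 0.165, starts at 0.118 to 0.145. Same slide resistance as rack_a.
- rack_a_near (a point): Centre of rack_a's face towards the fixed rack, 38 mm above the bench. Axes as the carrier's.
- rack_a_far (a point): Centre of rack_a's face towards rack_b, 38 mm above the bench. Axes as the carrier's.
- rack_b_near (a point): Centre of rack_b's face towards rack_a, 38 mm above the bench. Axes as the carrier's.
- rack_b_far (a point): Centre of rack_b's outer face (carrier's -y side), 38 mm above the bench. Axes as the carrier's.
- spacer: Loose upright white plastic spacer block, 46 mm (its x) by 30 mm (its y, the thickness that sets the gap) by 90 mm high, hollow, about 0.1 kg. Origin at the centre of its underside, z up. Starts standing on the mat, any small yaw.
- mat: Fixed black rubber mat, 110 by 110 mm, 4 mm thick, on the bench beside the carrier's -y end. Origin at the centre of its underside.
- tube_block: Bystander: orange tube block, 100 by 200 by 45 mm, four tubes rising to 97 mm. Origin at the centre of its underside.
- tip_box: Bystander: closed carton 90 by 120 by 80 mm. Origin at the centre of its underside.
- reagent: Bystander: white plastic bottle, 60 mm across, 130 mm high. Origin at the centre of its underside.
Things that resemble listed ones, but are neither listed nor needed, are in the scene too. Several things have the shape of the mat; the one meant has the colours described above.

How it is judged (in metres and radians):
On the way, in this order (a step that is already met when the one before it is completed fails the run):
1. the block stands upright on the carrier between the fixed rack and rack_a, and that gap is 30 mm within 4 mm (y of spacer in the frame of fixed_face between -0.021 and -0.009 m and x of spacer in the frame of fixed_face between -0.06 and 0.06 m and z of spacer in the frame of carrier between -0.01 and 0.02 m and angle between spacer's own z axis and vertical below 0.12 rad and value of joint rack_a between 0.026 and 0.034 m), for 0.2 s.
2. the block stands upright on the carrier between rack_a and rack_b, and both gaps are 30 mm within 4 mm (y of spacer in the frame of rack_a_far between -0.021 and -0.009 m and x of spacer in the frame of rack_a_far between -0.06 and 0.06 m and z of spacer in the frame of carrier between -0.01 and 0.02 m and angle between spacer's own z axis and vertical below 0.12 rad and value of joint rack_a between 0.026 and 0.034 m and y of rack_b_near in the frame of rack_a_far between -0.034 and -0.026 m), for 0.2 s.
At the end, for the whole second after the job is handed in: Both gaps are 30 mm within 4 mm, and the spacer block stands upright (within 0.1 rad), at rest and released on the mat, its centre within 55 mm of the mat's centre (value of joint rack_a between 0.026 and 0.034 m and y of rack_b_near in the frame of rack_a_far between -0.034 and -0.026 m and horizontal distance between spacer and mat below 0.055 m and angle between spacer's own z axis and vertical below 0.1 rad and height (world z) of spacer below 0.01 m and linear speed of spacer below 0.02 m/s); the robot touches nothing.
It fails at once if a bystander (tube block, carton or bottle) is moved more than 30 mm or tipped (distance of any of tube_block, tip_box, reagent from where it was at the start of the episode above 0.03 m or angle between any of tube_block, tip_box, reagent's own z axis and vertical above 0.35 rad).
It also fails if it takes over 64 s, if anything falls off the work surface, if the arm or the gripper's body presses on something with over 40 N, if the wrist force passes 120 N, or if a joint passes its speed limit or range.

## Working session

There is one attempt and no reset: what is moved stays moved. The work goes in short steps, Python scripts to look and compute and a tool call to move; the robot and the scene stay as the last step left them, time stands still between calls to the robot, and variables do not carry over. Pictures are saved under pics/ and viewed, about 8 in all and at most 12, crops included, and the job is handed in when it is done.

Besides the shell and the picture viewer there is one more tool, called after "Call:" by a JSON object that holds its "fn" and its "kwargs", one argument or row to a line. move_arm: Moves the arm, as the interface text tells. Its arguments: {"type":"object","properties":{"commands":{"type":"array"},"jaw":{"type":"number"}},"required":["commands"]}

```bash
mkdir -p pics
cat > h.py <<'E'
import numpy as np, cv2
from bench import read_state, imaging, job, ctrl
def cap(n):
    d=imaging.capture(n); d['frame']=np.array(d['frame']); return d
def K(d):
    f=200/np.tan(np.radians(d['fovy'])/2); return f,d['cx'],d['cy']
def proj(d,P):
    E=np.array(d['extrinsics']);f,cx,cy=K(d);p=E[:3,:3]@np.array(P,float)+E[:3,3]
    return np.array([f*p[0]/p[2]+cx,f*p[1]/p[2]+cy])
def ray(d,px,z):
    E=np.array(d['extrinsics']);f,cx,cy=K(d);R=E[:3,:3];c=-R.T@E[:3,3]
    v=R.T@np.array([(px[0]-cx)/f,(px[1]-cy)/f,1]);return c+v*(z-c[2])/v[2]
def save(d,n,crop=None,s=1):
    im=d['frame'][:,:,::-1]
    if crop: im=im[crop[1]:crop[3],crop[0]:crop[2]]
    cv2.imwrite('pics/'+n,cv2.resize(im,None,fx=s,fy=s,interpolation=cv2.INTER_CUBIC))
E
python3 - <<'E'
from h import *
np.set_printoptions(precision=1,suppress=True)
Z=dict(carrier=0,fixed_face=38,rack_a_near=38,rack_a_far=38,rack_b_near=38,rack_b_far=38,spacer=4,mat=0,tube_block=0,tip_box=0,reagent=0)
ims=[]
for c in ['top','scene']:
    d=cap(c);ims.append(d['frame'])
    E=np.array(d['extrinsics']);print(c,-E[:3,:3].T@E[:3,3],d['fovy'])
    for l,z in Z.items():
        for r in imaging.landmark_of(c,l)[:3]: print(l,round(r['p'],2),np.array(r['pixel']),ray(d,r['pixel'],z)[:2])
    save(d,c+'0.png',s=1.25)
print(ctrl.tip_extent, read_state()['clock'],read_state()['ee_rot'])
E
```

```text
top [ 424.4 -133.1 1129.4] 54.51767863587585
carrier 0.87 [242.3 198.7] [534.7 108.7]
fixed_face 0.66 [198.2 192.3] [551.2 226. ]
fixed_face 0.57 [224.1 125. ] [745.2 154. ]
rack_a_near 0.84 [217.7 196.4] [538.6 170.4]
rack_a_far 0.62 [224.9 195.1] [542. 150.]
rack_b_near 0.9 [258.3 198.5] [530.8  55.3]
rack_b_near 0.66 [371.8 140.5] [ 692.3 -269.8]
rack_b_far 0.62 [264.8 202.6] [518.9  36.9]
spacer 0.57 [376.7 181.2] [ 579.4 -285.1]
spacer 0.46 [242.8 197.1] [539.  106.4]
mat 0.84 [379.7 188.3] [ 558.8 -293.8]
mat 0.61 [450.  287.3] [ 271.3 -485.9]
tube_block 0.77 [226.1 127.4] [748.9 158. ]
tip_box 0.7 [327.2 120. ] [ 766.1 -143.6]
reagent 0.62 [373.6 141.3] [ 699.2 -279.9]
reagent 0.51 [224.9 194. ] [549.3 159.9]
scene [1134.4  443.5 1163.1] 49.46222434975105
carrier 0.97 [365.  262.5] [548.2 102. ]
carrier 0.46 [355.3 240.8] [506.  31.]
fixed_face 0.97 [400.9 281.7] [549.9 229. ]
rack_a_far 0.58 [377.8 262.5] [542.6 141.7]
rack_a_far 0.34 [357.9 239.9] [518.8  48.5]
rack_b_near 0.7 [360.1 244. ] [526.1  62.7]
rack_b_near 0.6 [384.7 268.4] [545.3 168.7]
rack_b_near 0.33 [243.9 228.5] [ 719.1 -247.4]
rack_b_far 0.8 [358.3 239.4] [516.6  48.3]
spacer 0.78 [268.  203.8] [ 584.9 -281.1]
mat 0.93 [288.6 130.3] [ 276.6 -480.4]
mat 0.88 [268.6 200.6] [ 572.  -291.9]
tube_block 0.75 [335.4 322.2] [752.9 155.5]
tip_box 0.87 [259.6 261.5] [ 756.8 -143.9]
reagent 0.73 [247.8 226.2] [ 690.6 -267.8]
25.0 1.2 [3.1 0.7 0. ]
```

View pics/top0.png

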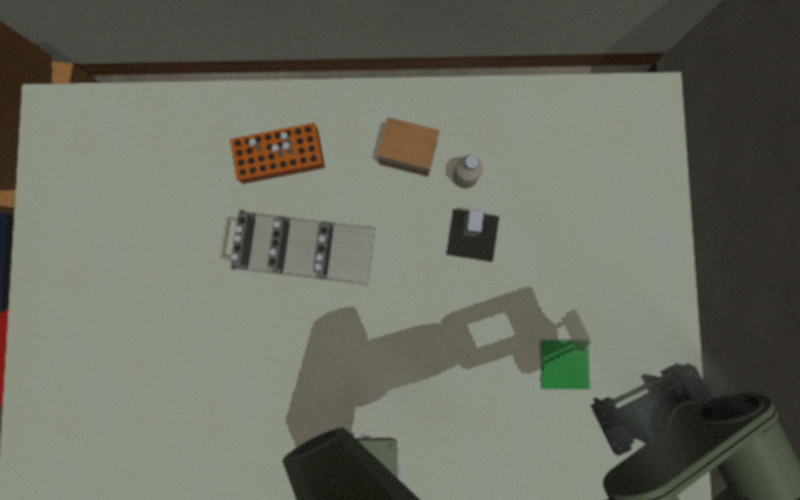

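View pics/scene0.png

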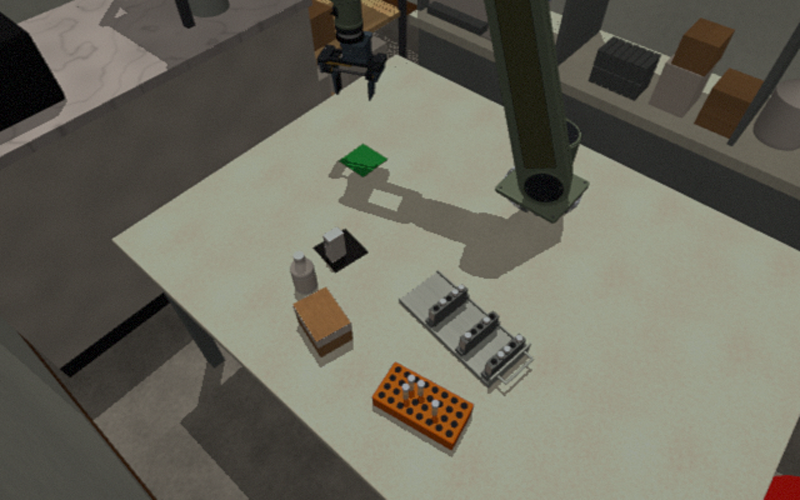

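```bash
cat >> h.py <<'E'
from scipy.spatial.transform import Rotation as Ro
def plan(x,y,z,ang=None,st=None,vmax=45,n0=1):
    """rows to reach TCP x,y,z with tool-y axis at world angle ang (deg, mod 180)"""
    s=st or read_state();R=Ro.from_rotvec(s['ee_rot']).as_matrix();p=np.array(s['eef_pos'],float)
    cur=np.degrees(np.arctan2(R[1,1],R[0,1]));dz=0
    if ang is not None: dz=(ang-cur+90)%180-90
    D=np.array([x,y,z])-p
    n=max(n0,int(np.ceil(max(np.linalg.norm(D)/vmax,abs(dz)/8))))
    tz=-dz/n # tool z is down: world +yaw = tool -yaw
    rows=[]
    for i in range(n):
        v=R.T@(D/n); rows.append([round(v[0]/1000,4),round(v[1]/1000,4),round(v[2]/1000,4),round(tz,2)])
        R=R@Ro.from_euler('z',tz,degrees=True).as_matrix()
    print('cur',p.round(1),'yaw',round(cur,2),'tilt',R[:,2].round(3),'t',s['clock'],'F',np.array(s['ft_force']).round(1),'gap',s['finger_gap'])
    print(rows)
E
python3 -c "
from h import *
plan(575,-260,330,-6.8)"
```

```text
cur [ 235.9 -524.4  239. ] yaw -65.77 tilt [ 0. -0. -1.] t 1.2 F [-0.2  0.4 -1. ] gap 91.47148155287834
[[np.float64(0.0418), np.float64(-0.0102), np.float64(-0.0091), np.float64(-5.9)], [np.float64(0.0426), np.float64(-0.0058), np.float64(-0.0091), np.float64(-5.9)], [np.float64(0.043), np.float64(-0.0014), np.float64(-0.0091), np.float64(-5.9)], [np.float64(0.0429), np.float64(0.003), np.float64(-0.0091), np.float64(-5.9)], [np.float64(0.0424), np.float64(0.0074), np.float64(-0.0091), np.float64(-5.9)], [np.float64(0.0414), np.float64(0.0117), np.float64(-0.0091), np.float64(-5.9)], [np.float64(0.04), np.float64(0.0159), np.float64(-0.0091), np.float64(-5.9)], [np.float64(0.0381), np.float64(0.0199), np.float64(-0.0091), np.float64(-5.9)], [np.float64(0.0359), np.float64(0.0237), np.float64(-0.0091), np.float64(-5.9)], [np.float64(0.0332), np.float64(0.0273), np.float64(-0.0091), np.float64(-5.9)]]
```

Call:
{"fn": "move_arm", "kwargs": {
  "commands": [
    [0.042,-0.01,-0.009,-5.9],
    [0.043,-0.006,-0.009,-5.9],
    [0.043,-0.001,-0.009,-5.9],
    [0.043,0.003,-0.009,-5.9],
    [0.042,0.007,-0.009,-5.9]
  ]
}}

```text
clock: 1.7
eef_pos: [407.1, -391.1, 284.5]
ee_rot: [2.799, 1.425, 0.0]
ft_force: [0.4, -1.6, -0.6]
finger_gap: 91.1
```

Call:
{"fn": "move_arm", "kwargs": {
  "commands": [
    [0.041,0.012,-0.009,-5.9],
    [0.04,0.016,-0.009,-5.9],
    [0.038,0.02,-0.009,-5.9],
    [0.036,0.024,-0.009,-5.9],
    [0.033,0.027,-0.009,-5.9]
  ]
}}

```text
clock: 2.2
eef_pos: [576.9, -259.5, 329.4]
ee_rot: [2.344, 2.091, -0.0]
ft_force: [0.8, -0.8, -0.2]
finger_gap: 91.1
```

Call:
{"fn": "move_arm", "kwargs": {
  "commands": [
    [0,0,0,0],
    [0,0,0,0]
  ]
}}

```text
clock: 2.4
eef_pos: [576.0, -260.2, 328.6]
ee_rot: [-2.347, -2.088, 0.001]
ft_force: [0.2, 0.0, -0.2]
finger_gap: 91.1
```

Run:
```python
from h import *
np.set_printoptions(precision=1,suppress=True)
d=cap('wrist');np.save('w1.npy',d,allow_pickle=True);save(d,'w1.png',s=1.25)
E=np.array(d['extrinsics']);print(-E[:3,:3].T@E[:3,3],E[:3,:3].round(2).tolist(),d['fovy'])
for l,z in dict(spacer=4,mat=0).items():
    for r in imaging.landmark_of('wrist',l)[:2]: print(l,r['p'],np.array(r['pixel']),ray(d,r['pixel'],z)[:2])
plan(575,60,330,-6.8)
```

```text
[ 583.7 -185.   475.5] [[0.99, -0.12, 0.0], [-0.11, -0.96, 0.27], [-0.03, -0.27, -0.96]] 68.57528060435062
spacer 0.97 [323.3 174.4] [ 576.5 -280. ]
mat 0.62 [315.  178.2] [ 562.1 -285.6]
cur [ 574.6 -261.6  328.7] yaw -6.88 tilt [-0. -0. -1.] t 2.55 F [ 0.3 -0.6  0.4] gap 91.36841439048683
[[np.float64(0.0399), np.float64(-0.0048), np.float64(-0.0002), np.float64(-0.01)], [np.float64(0.0399), np.float64(-0.0048), np.float64(-0.0002), np.float64(-0.01)], [np.float64(0.0399), np.float64(-0.0047), np.float64(-0.0002), np.float64(-0.01)], [np.float64(0.0399), np.float64(-0.0047), np.float64(-0.0002), np.float64(-0.01)], [np.float64(0.0399), np.float64(-0.0047), np.float64(-0.0002), np.float64(-0.01)], [np.float64(0.0399), np.float64(-0.0047), np.float64(-0.0002), np.float64(-0.01)], [np.float64(0.0399), np.float64(-0.0047), np.float64(-0.0002), np.float64(-0.01)], [np.float64(0.0399), np.float64(-0.0047), np.float64(-0.0002), np.float64(-0.01)]]
```

View pics/w1.png

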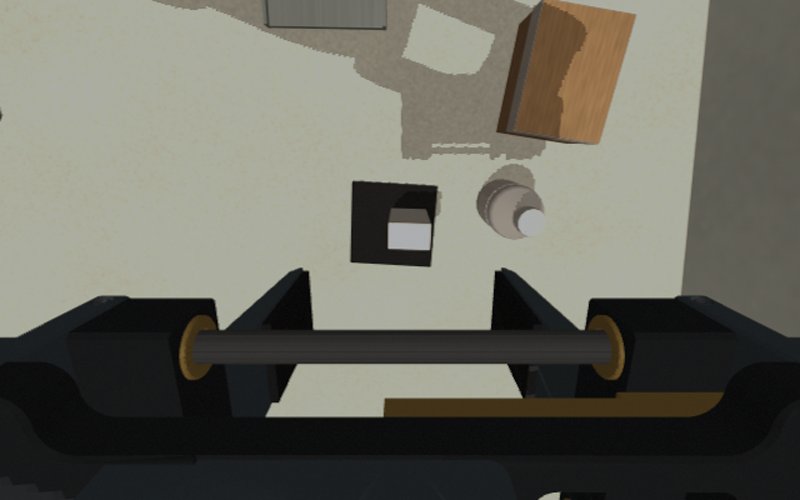

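Call:
{"fn": "move_arm", "kwargs": {
  "commands": [
    [0.042,-0.009,-0.005,0],
    [0.045,-0.009,-0.005,0],
    [0.045,-0.009,-0.005,0],
    [0.045,-0.009,-0.005,0],
    [0.045,-0.009,-0.005,0]
  ]
}}

```text
clock: 3.05
eef_pos: [555.9, -34.7, 354.3]
ee_rot: [2.352, 2.083, -0.0]
ft_force: [0.2, -0.7, 0.1]
finger_gap: 91.4
```

Call:
{"fn": "move_arm", "kwargs": {
  "commands": [
    [0.045,-0.009,0,0],
    [0.04,-0.009,0,0],
    [0,0,0,0],
    [0,0,0,0],
    [0,0,0,0]
  ]
}}

```text
clock: 3.55
eef_pos: [549.2, 49.8, 353.9]
ee_rot: [2.351, 2.083, -0.001]
ft_force: [0.8, 0.2, 0.4]
finger_gap: 91.4
```

Run:
```python
from h import *
np.set_printoptions(precision=1,suppress=True)
d=np.load('w1.npy',allow_pickle=True).item()
g=cv2.cvtColor(d['frame'],cv2.COLOR_RGB2GRAY)
m=((g>190)).astype(np.uint8);m[:, :280]=0;m[:,352:]=0;m[:165]=0;m[205:]=0
n,l,s,c=cv2.connectedComponentsWithStats(m);k=1+np.argmax(s[1:,4]);print(s[k],c[k])
cn,_=cv2.findContours((l==k).astype(np.uint8),0,1);q=max(cn,key=len)[:,0,:]
W=np.array([ray(d,p,94)[:2] for p in q],np.float32);r=cv2.minAreaRect(W);print('top rect',r)
bl=((d['frame'].max(2)<45)).astype(np.uint8);bl[:, :270]=0;bl[:,360:]=0;bl[:140]=0;bl[213:]=0
cn,_=cv2.findContours(bl,0,1);q=max(cn,key=len)[:,0,:]
W=np.array([ray(d,p,4)[:2] for p in q],np.float32);print('mat rect',cv2.minAreaRect(W))
d=cap('wrist');np.save('w2.npy',d,allow_pickle=True);save(d,'w2.png',s=1.25)
for l in ['fixed_face','rack_a_near','rack_a_far','rack_b_near','rack_b_far','carrier']:
    for r in imaging.landmark_of('wrist',l)[:2]: print(l,r['p'],np.array(r['pixel']),ray(d,r['pixel'],0 if l=='carrier' else 38)[:2])
s=read_state();print(s['clock'],s['eef_pos'])
```

```text
Traceback (most recent call last):
ValueError: attempt to get argmax of an empty sequence
```

Run:
```python
from h import *
np.set_printoptions(precision=1,suppress=True)
d=cap('wrist');np.save('w2.npy',d,allow_pickle=True);save(d,'w2.png',s=1.25)
for l in ['fixed_face','rack_a_near','rack_a_far','rack_b_near','rack_b_far','carrier']:
    for r in imaging.landmark_of('wrist',l)[:2]: print(l,r['p'],np.array(r['pixel']),ray(d,r['pixel'],0 if l=='carrier' else 38)[:2])
s=read_state();print(s['clock'],s['eef_pos'])
d=np.load('w1.npy',allow_pickle=True).item()
g=cv2.cvtColor(d['frame'],cv2.COLOR_RGB2GRAY);print(g[165:205:3,324],g[187,305:350:2])
t=g[187,324]-15
m=np.zeros_like(g);m[165:206,295:346]=g[165:206,295:346]>t
n,l,s,c=cv2.connectedComponentsWithStats(m);k=l[187,324];print(s[k],c[k])
cn,_=cv2.findContours((l==k).astype(np.uint8),0,1);q=max(cn,key=len)[:,0,:]
W=np.array([ray(d,p,94)[:2] for p in q],np.float32);print('top rect',cv2.minAreaRect(W))
bl=((d['frame'].max(2)<45)).astype(np.uint8);bl[:, :270]=0;bl[:,360:]=0;bl[:140]=0;bl[213:]=0
cn,_=cv2.findContours(bl,0,1);q=max(cn,key=len)[:,0,:]
W=np.array([ray(d,p,4)[:2] for p in q],np.float32);print('mat rect',cv2.minAreaRect(W))
```

```text
fixed_face 0.72 [306.7  37.5] [549.8 231.1]
rack_a_near 0.58 [309.6  84.2] [545.8 168.9]
rack_a_near 0.27 [416.4 311.8] [ 690.3 -245. ]
rack_a_far 0.57 [307.3  97.7] [539.9 150.5]
rack_b_near 0.69 [310.  153.9] [533.   66.8]
rack_b_near 0.21 [355.7 320.9] [ 577.4 -251.2]
rack_b_far 0.87 [307.5 170. ] [525.8  41.8]
rack_b_far 0.42 [311.7 128.8] [540.6 104.7]
carrier 0.79 [310.2 129.4] [536.7 102.4]
carrier 0.37 [308.9 172.1] [525.1  31. ]
3.9 [549.4  50.8 353.8]
[ 16  79  80  80  79 173 173 174 174 174 173 174  27  28] [ 27  27  27 168 173 173 173 173 174 173 174 174 173 173 173 174 173 173
 174 170  29 135 171]
[311 179  33  21 664] [327.  188.6]
top rect ((580.5709838867188, -282.38153076171875), (27.68028450012207, 43.19086837768555), 83.3325424194336)
mat rect ((559.8355712890625, -287.0647888183594), (108.01384735107422, 107.4567642211914), 79.97954559326172)
```

View pics/w2.png

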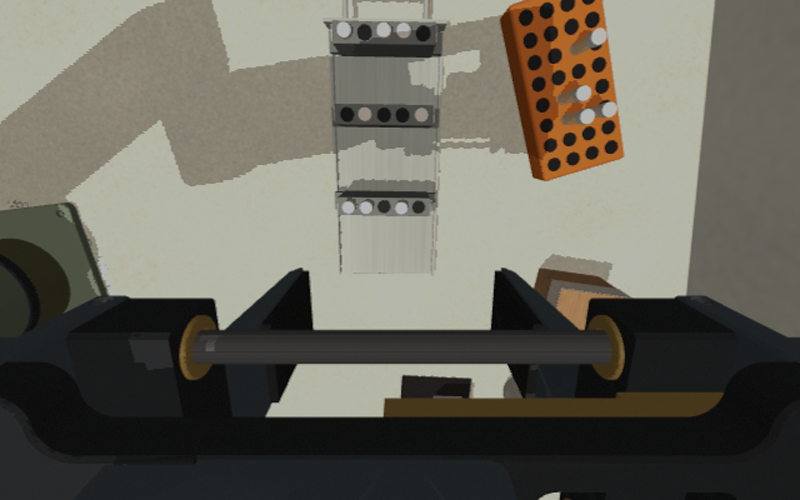

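Run:
```python
from h import *
np.set_printoptions(precision=1,suppress=True)
d=np.load('w2.npy',allow_pickle=True).item()
L=[ray(d,np.array(p)/1.25,16)[:2] for p in [(331.5,57),(340.5,272),(441.5,57),(436.5,272)]]
for a in L: print(a)
yaw=[np.degrees(np.arctan2(-(a-b)[0],(a-b)[1])) for a,b in [(L[0],L[1]),(L[2],L[3])]];print('yaw',yaw,'width',np.linalg.norm(L[0]-L[2]),np.linalg.norm(L[1]-L[3]))
c=np.array([np.cos(np.radians(-6.8)),np.sin(np.radians(-6.8))]);
g=cv2.cvtColor(d['frame'],cv2.COLOR_RGB2GRAY).astype(float)
for nm,cols in [('L',(273,275)),('M',(303,305)),('R',(342,344))]:
    p=g[:225,cols[0]:cols[1]+1].mean(1);gr=np.diff(p)
    print(nm,[(i+.5,int(gr[i]),round(float(-c[1]*(w:=ray(d,(cols[0]+1,i+1),68))[0]+c[0]*w[1]),1)) for i in range(len(gr)) if abs(gr[i])>12])
w=ray(d,(308,100),68);print('x\'',c[0]*w[0]+c[1]*w[1])
w=(L[0]+L[2])/2;print('centre xprime',[c@((L[0]+L[2])/2),c@((L[1]+L[3])/2)])
print('edge y',[-c[1]*a[0]+c[0]*a[1] for a in (L[1],L[3])])
plan(580.6,-282.4,150,-6.8)
```

```text
[486.2 232.7]
[452.1 -38.6]
[617.2 217. ]
[585.7 -54.7]
yaw [np.float64(-7.16684391077067), np.float64(-6.611286801105066)] width 131.95306899105827 134.6051844573621
L [(15.5, -18, 313.2), (17.5, 28, 310.8), (28.5, -17, 298.0), (29.5, -60, 296.8), (33.5, -15, 292.0), (34.5, -51, 290.8), (44.5, 69, 278.8), (82.5, -34, 231.2), (85.5, -26, 227.3), (86.5, -13, 226.0), (95.5, 16, 214.2), (96.5, 16, 212.9), (98.5, -15, 210.2), (99.5, -20, 208.9), (100.5, 54, 207.5), (101.5, 22, 206.2), (119.5, 52, 181.7), (148.5, -52, 140.6), (152.5, -53, 134.7), (154.5, -18, 131.8), (156.5, 21, 128.8), (157.5, 58, 127.4), (161.5, 14, 121.4), (162.5, 15, 119.9), (168.5, -15, 110.9), (169.5, -12, 109.4), (171.5, 48, 106.4)]
M [(0.5, 42, 330.3), (16.5, -52, 312.0), (17.5, 31, 310.8), (18.5, 25, 309.7), (28.5, -51, 298.0), (29.5, -44, 296.8), (34.5, -22, 290.8), (35.5, -12, 289.6), (44.5, 41, 278.8), (45.5, 39, 277.6), (82.5, -31, 231.2), (86.5, -28, 226.0), (95.5, 13, 214.1), (96.5, 25, 212.8), (99.5, -30, 208.8), (101.5, 73, 206.2), (118.5, 27, 183.1), (119.5, 21, 181.7), (143.5, -46, 147.8), (151.5, -14, 
[... 991 characters left out ...]
at64(0.0079), np.float64(0.0227), np.float64(-0.0)], [np.float64(-0.0363), np.float64(0.0079), np.float64(0.0227), np.float64(-0.0)], [np.float64(-0.0363), np.float64(0.0079), np.float64(0.0227), np.float64(-0.0)], [np.float64(-0.0363), np.float64(0.0079), np.float64(0.0227), np.float64(-0.0)], [np.float64(-0.0363), np.float64(0.0078), np.float64(0.0227), np.float64(-0.0)], [np.float64(-0.0363), np.float64(0.0078), np.float64(0.0227), np.float64(-0.0)], [np.float64(-0.0363), np.float64(0.0078), np.float64(0.0227), np.float64(-0.0)], [np.float64(-0.0363), np.float64(0.0078), np.float64(0.0227), np.float64(-0.0)], [np.float64(-0.0363), np.float64(0.0078), np.float64(0.0227), np.float64(-0.0)]]
```

Call:
{"fn": "move_arm", "kwargs": {
  "commands": [
    [-0.041,0.009,0.008,0],
    [-0.041,0.009,0.008,0],
    [-0.041,0.009,0.008,0],
    [-0.041,0.009,0.01,0],
    [-0.041,0.009,0.02,0]
  ]
}}

```text
clock: 4.4
eef_pos: [570.4, -159.5, 300.9]
ee_rot: [2.347, 2.084, 0.003]
ft_force: [-0.1, -0.1, -0.2]
finger_gap: 91.2
```

Call:
{"fn": "move_arm", "kwargs": {
  "commands": [
    [-0.041,0.009,0.03,0],
    [-0.041,0.009,0.03,0],
    [-0.04,0.008,0.045,0],
    [0,0,0.045,0],
    [0,0,0,0]
  ]
}}

```text
clock: 4.9
eef_pos: [576.3, -271.3, 153.0]
ee_rot: [-2.341, -2.075, 0.008]
ft_force: [-1.5, 0.1, -0.5]
finger_gap: 90.7
```

Run:
```python
from h import *
plan(580.6,-282.4,102,-6.8)
d=cap('wrist');save(d,'w3.png',s=1)
plan(580.6,-282.4,102,-6.8)
```

```text
cur [ 576.3 -271.3  153. ] yaw -6.89 tilt [-0.013  0.006 -1.   ] t 4.9 F [-1.5  0.1 -0.5] gap 90.694421255051
[[np.float64(-0.0054), np.float64(0.0031), np.float64(0.0254), np.float64(-0.05)], [np.float64(-0.0054), np.float64(0.0031), np.float64(0.0254), np.float64(-0.05)]]
cur [ 578.6 -271.5  157. ] yaw -6.83 tilt [-0.006  0.003 -1.   ] t 4.95 F [0.4 0.8 0.5] gap 91.4344398747973
[[np.float64(-0.0054), np.float64(0.0019), np.float64(0.0275), np.float64(-0.01)], [np.float64(-0.0054), np.float64(0.0019), np.float64(0.0275), np.float64(-0.01)]]
```

View pics/w3.png

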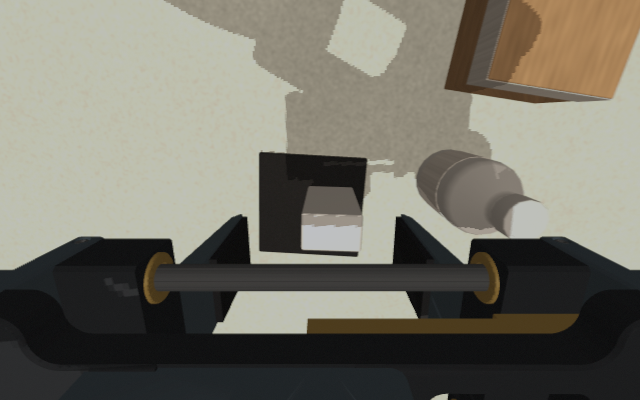

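Call:
{"fn": "move_arm", "kwargs": {
  "commands": [
    [-0.011,0.004,0,0],
    [0,0,0.025,0],
    [0,0,0.02,0],
    [0,0,0.009,0],
    [0,0,0,0]
  ]
}}

```text
clock: 5.45
eef_pos: [583.8, -283.4, 106.8]
ee_rot: [2.347, 2.086, 0.001]
ft_force: [0.1, -1.0, 0.2]
finger_gap: 91.3
```

Run:
```python
from h import *
plan(580.6,-282.4,102,-6.8)
d=cap('wrist');save(d,'w4.png',s=1)
f=d['frame'];E=d
plan(580.6,-282.4,102,-6.8)
for x in (558,604):
  for y in (-267,-297): print(proj(d,(x+0*y,y,94)).round(0))
```

```text
cur [ 583.8 -283.4  106.8] yaw -6.73 tilt [ 0.001 -0.001 -1.   ] t 5.45 F [ 0.1 -1.   0.2] gap 91.34141852827122
[[np.float64(0.0006), np.float64(-0.0033), np.float64(0.0048), np.float64(0.07)]]
cur [ 584.2 -283.6  107.6] yaw -6.74 tilt [ 0.003 -0.001 -1.   ] t 5.5 F [0.1 0.2 0.4] gap 91.357586602214
[[np.float64(0.0008), np.float64(-0.0037), np.float64(0.0055), np.float64(0.06)]]
[275. 225.]
[283. 271.]
[354. 216.]
[358. 263.]
```

View pics/w4.png

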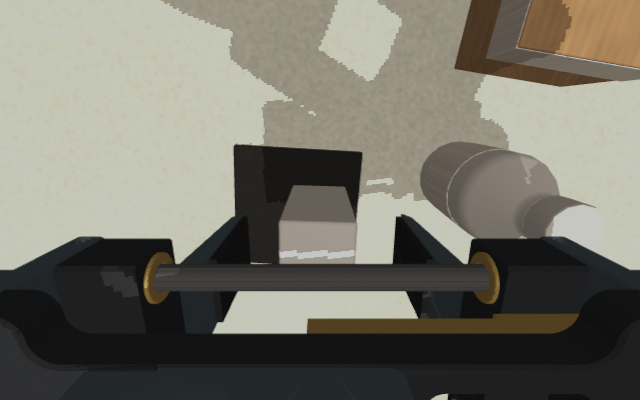

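Call:
{"fn": "move_arm", "kwargs": {
  "commands": [
    [0,-0.002,0.0055,0],
    [0,0,0,0]
  ]
}}

```text
clock: 5.7
eef_pos: [581.1, -283.0, 100.9]
ee_rot: [2.348, 2.086, 0.0]
ft_force: [-1.0, 0.3, 0.0]
finger_gap: 91.1
```

Call:
{"fn": "move_arm", "kwargs": {
  "commands": [
    [0,0,0,0],
    [0,0,0,0],
    [0,0,0,0],
    [0,0,0,0],
    [0,0,0,0]
  ],
  "jaw": 0.03
}}

```text
clock: 6.2
eef_pos: [581.1, -283.1, 100.3]
ee_rot: [2.349, 2.086, 0.0]
ft_force: [-0.3, 0.4, -1.1]
finger_gap: 54.0
```

Run:
```python
from h import *
plan(549.7,209.4,160,-6.8)
```

```text
cur [ 581.1 -283.1  100.3] yaw -6.77 tilt [ 0. -0. -1.] t 6.2 F [-0.3  0.4 -1.1] gap 53.989953993224404
[[np.float64(0.0404), np.float64(-0.0074), np.float64(-0.005), np.float64(0.0)], [np.float64(0.0404), np.float64(-0.0074), np.float64(-0.005), np.float64(0.0)], [np.float64(0.0404), np.float64(-0.0074), np.float64(-0.005), np.float64(0.0)], [np.float64(0.0404), np.float64(-0.0074), np.float64(-0.005), np.float64(0.0)], [np.float64(0.0404), np.float64(-0.0074), np.float64(-0.005), np.float64(0.0)], [np.float64(0.0404), np.float64(-0.0074), np.float64(-0.005), np.float64(0.0)], [np.float64(0.0404), np.float64(-0.0074), np.float64(-0.005), np.float64(0.0)], [np.float64(0.0404), np.float64(-0.0074), np.float64(-0.005), np.float64(0.0)], [np.float64(0.0404), np.float64(-0.0075), np.float64(-0.005), np.float64(0.0)], [np.float64(0.0404), np.float64(-0.0075), np.float64(-0.005), np.float64(0.0)], [np.float64(0.0404), np.float64(-0.0075), np.float64(-0.005), np.float64(0.0)], [np.float64(0.0404), np.float64(-0.0075), np.float64(-0.005), np.float64(0.0)]]
```

Call:
{"fn": "move_arm", "kwargs": {
  "commands": [
    [0,0,0,0],
    [0,0,0,0],
    [0,0,0,0]
  ]
}}

```text
clock: 6.5
eef_pos: [581.0, -283.0, 100.2]
ee_rot: [-2.349, -2.086, 0.0]
ft_force: [-0.6, -0.6, 0.2]
finger_gap: 45.9
```

Call:
{"fn": "move_arm", "kwargs": {
  "commands": [
    [0,0,-0.02,0],
    [0,0,-0.04,0],
    [0.03,-0.006,-0.04,0],
    [0.04,-0.0075,0,0],
    [0.045,-0.008,0,0]
  ]
}}

```text
clock: 7.0
eef_pos: [573.7, -166.3, 201.5]
ee_rot: [2.349, 2.082, 0.003]
ft_force: [0.4, 1.2, -1.5]
finger_gap: 45.6
```

Call:
{"fn": "move_arm", "kwargs": {
  "commands": [
    [0.045,-0.008,0,0],
    [0.045,-0.008,0,0],
    [0.045,-0.008,0,0],
    [0.045,-0.008,0,0],
    [0.045,-0.008,0,0]
  ]
}}

```text
clock: 7.5
eef_pos: [559.6, 63.4, 199.9]
ee_rot: [2.349, 2.086, -0.0]
ft_force: [1.2, -0.1, -1.8]
finger_gap: 46.1
```

Call:
{"fn": "move_arm", "kwargs": {
  "commands": [
    [0.045,-0.008,0,0],
    [0.045,-0.008,0,0],
    [0.04,-0.007,0,0],
    [0,0,0,0],
    [0,0,0,0]
  ]
}}

```text
clock: 8.0
eef_pos: [552.2, 194.1, 199.6]
ee_rot: [2.346, 2.089, -0.002]
ft_force: [-0.5, -0.8, -0.3]
finger_gap: 46.5
```

Run:
```python
from h import *
d=cap('wrist');save(d,'w5.png',s=1.25)
plan(549.7,209.4,104.8,-6.8)
np.save('w5.npy',d,allow_pickle=True)
```

```text
cur [552.4 193.1 199.7] yaw -6.74 tilt [-0.001 -0.001 -1.   ] t 8.05 F [ 0.6 -0.1 -0.9] gap 45.626677265524066
[[np.float64(0.0053), np.float64(-0.0015), np.float64(0.0316), np.float64(0.02)], [np.float64(0.0053), np.float64(-0.0015), np.float64(0.0316), np.float64(0.02)], [np.float64(0.0053), np.float64(-0.0015), np.float64(0.0316), np.float64(0.02)]]
```

View pics/w5.png

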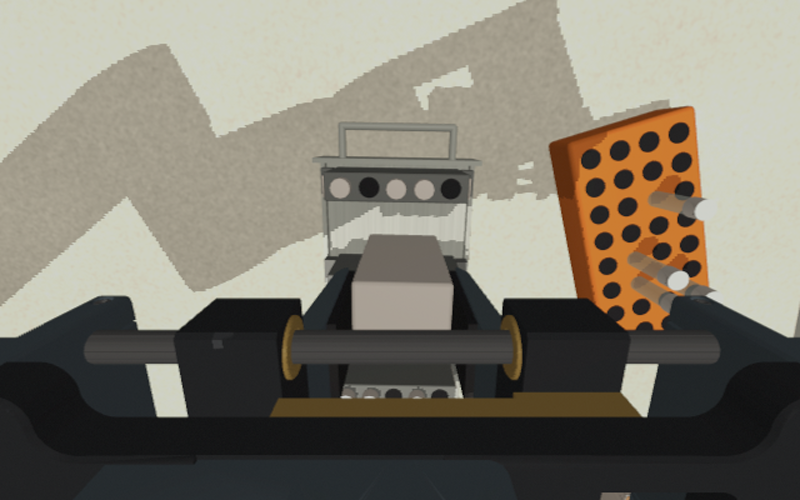

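Run:
```python
from h import *
d=np.load('w5.npy',allow_pickle=True).item()
c=np.array([np.cos(np.radians(-6.8)),np.sin(np.radians(-6.8))]);n=np.array([-c[1],c[0]])
g=cv2.cvtColor(d['frame'],cv2.COLOR_RGB2GRAY).astype(float)
for col,r0,r1 in [(305,125,240),(320,125,240),(340,125,240)]:
    p=g[r0:r1,col-1:col+2].mean(1);gr=np.diff(p);print(col,[(r0+i+1,int(gr[i])) for i in range(len(gr)) if abs(gr[i])>10])
def yp(r,z,c0=322): w=ray(d,(c0,r),z)[:2];return round(n@w,1),round(c@w,1)
for r in (160,161,162,163,164): print(r,yp(r,68))
for r in (136,137,138): print('back',r,yp(r,68))
print('blk top edge',[yp(r,193.4) for r in (224,225,226)],'bottom',[yp(r,103.4) for r in (188,189,190)])
print('TCP y\'',n@np.array([552.3,193.6]),c@np.array([552.3,193.6]))
```

```text
305 [(126, -34), (127, 39), (128, 11), (134, -62), (135, -16), (138, 17), (139, 15), (161, 14), (162, 34), (170, 32), (173, 16), (187, -46), (188, -40), (225, 22), (226, 22)]
320 [(126, -51), (127, 20), (128, 25), (134, -47), (135, -33), (139, 25), (144, 39), (145, 25), (158, -21), (159, -44), (162, 48), (170, 11), (172, 34), (173, 11), (187, -17), (188, -64), (225, 14), (226, 24)]
340 [(126, -53), (128, 45), (134, -23), (135, -53), (139, 28), (140, 11), (144, 53), (145, 13), (159, -20), (160, -47), (161, -16), (162, 43), (163, 13), (173, 53), (188, -55), (189, -31), (226, 23), (227, 19)]
160 (np.float64(291.3), np.float64(525.2))
161 (np.float64(290.4), np.float64(525.2))
162 (np.float64(289.4), np.float64(525.2))
163 (np.float64(288.5), np.float64(525.2))
164 (np.float64(287.5), np.float64(525.2))
back 136 (np.float64(313.8), np.float64(525.1))
back 137 (np.float64(312.9), np.float64(525.1))
back 138 (np.float64(312.0), np.float64(525.1))
blk top edge [(np.float64(274.7), np.float64(524.8)), (np.float64(274.1), np.float64(524.8)), (np.float64(273.5), np.float64(524.8))] bottom [(np.float64(272.7), np.float64(525.2)), (np.float64(271.9), np.float64(525.2)), (np.float64(271.0), np.float64(525.2))]
TCP y' 257.632634065106 525.4918418631017
```

Call:
{"fn": "move_arm", "kwargs": {
  "commands": [
    [0.014,-0.004,0,0],
    [0,0,0.035,0],
    [0,0,0.035,0],
    [0,0,0.016,0],
    [0,0,0.004,0]
  ]
}}

```text
clock: 8.55
eef_pos: [549.0, 206.9, 107.7]
ee_rot: [-2.349, -2.083, 0.007]
ft_force: [0.6, 0.2, -0.8]
finger_gap: 45.9
```

Call:
{"fn": "move_arm", "kwargs": {
  "commands": [
    [0,0,0.003,0],
    [0,0,0,0]
  ]
}}

```text
clock: 8.75
eef_pos: [551.0, 207.8, 107.7]
ee_rot: [2.349, 2.085, 0.002]
ft_force: [-0.3, -0.3, -0.7]
finger_gap: 45.7
```

Call:
{"fn": "move_arm", "kwargs": {
  "commands": [
    [0,0,0.002,0],
    [0,0,0,0]
  ]
}}

```text
clock: 8.95
eef_pos: [550.7, 207.9, 105.7]
ee_rot: [2.349, 2.086, 0.002]
ft_force: [0.7, -0.1, -0.8]
finger_gap: 46.1
```

Call:
{"fn": "move_arm", "kwargs": {
  "commands": [
    [0,0,0.001,0],
    [0,0,0,0]
  ]
}}

```text
clock: 9.15
eef_pos: [550.4, 207.9, 104.3]
ee_rot: [2.349, 2.086, 0.001]
ft_force: [-0.5, 0.4, -0.6]
finger_gap: 46.2
```

Call:
{"fn": "move_arm", "kwargs": {
  "commands": [
    [0,0,0.001,0],
    [0,0,0,0]
  ]
}}

```text
clock: 9.35
eef_pos: [550.5, 207.9, 104.2]
ee_rot: [2.348, 2.086, 0.001]
ft_force: [-1.2, -0.6, 6.7]
finger_gap: 45.9
```

Call:
{"fn": "move_arm", "kwargs": {
  "commands": [
    [0,0,0,0],
    [0,0,0,0],
    [0,0,0,0],
    [0,0,0,0]
  ],
  "jaw": 0.08
}}

```text
clock: 9.75
eef_pos: [550.2, 207.8, 102.7]
ee_rot: [-2.349, -2.086, 0.001]
ft_force: [0.1, 0.2, 0.0]
finger_gap: 75.2
```

Call:
{"fn": "move_arm", "kwargs": {
  "commands": [
    [0,0,-0.015,0],
    [0,0,-0.03,0],
    [-0.02,0,-0.035,0],
    [-0.04,0,0,0],
    [-0.04,0,0,0]
  ]
}}

```text
clock: 10.25
eef_pos: [539.0, 108.0, 184.2]
ee_rot: [2.346, 2.087, 0.004]
ft_force: [-0.3, -1.0, -0.1]
finger_gap: 79.9
```

Run:
```python
from h import *
d=cap('wrist');save(d,'w6.png',s=1.25)
plan(549.7,209.4,104.8,-6.8)
s=read_state();p=np.array(s['eef_pos'][:2]);a=np.radians(-6.8)
print('xp,yp',p@[np.cos(a),np.sin(a)],p@[-np.sin(a),np.cos(a)])
np.save('w6.npy',d,allow_pickle=True)
```

```text
cur [537.1 102.3 183.4] yaw -6.84 tilt [-0.001 -0.005 -1.   ] t 10.3 F [-1.3 -4.8 -1.4] gap 80.0914465380827
[[np.float64(0.0361), np.float64(-0.0001), np.float64(0.026), np.float64(-0.01)], [np.float64(0.0361), np.float64(-0.0001), np.float64(0.026), np.float64(-0.01)], [np.float64(0.0361), np.float64(-0.0001), np.float64(0.026), np.float64(-0.01)]]
xp,yp 521.2221051093193 165.13790838930782
```

View pics/w6.png

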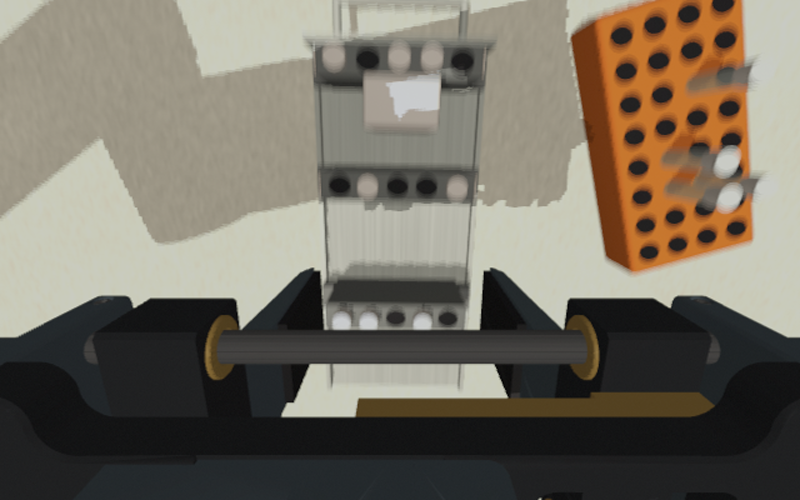

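Call:
{"fn": "move_arm", "kwargs": {
  "commands": [
    [0,0,0,0],
    [0,0,0,0],
    [0,0,0,0],
    [0,0,0,0],
    [0,0,0,0]
  ],
  "jaw": 0.0
}}

```text
clock: 10.8
eef_pos: [538.5, 109.4, 182.7]
ee_rot: [-2.347, -2.088, 0.0]
ft_force: [0.0, -0.3, 0.3]
finger_gap: 42.6
```

Call:
{"fn": "move_arm", "kwargs": {
  "commands": [
    [0,0,0.02,0],
    [0,0,0.03,0],
    [0,0,0.035,0],
    [0,0,0.022,0],
    [0,0,0.005,0]
  ]
}}

```text
clock: 11.3
eef_pos: [536.6, 108.6, 68.3]
ee_rot: [-2.346, -2.085, 0.008]
ft_force: [-0.5, -0.2, 0.2]
finger_gap: 3.2
```

```bash
cat >> h.py <<'E'
def yp():
    s=read_state();p=np.array(s['eef_pos'][:2]);a=np.radians(-6.8);f=np.array(s['ft_force'][:2])
    print('t',s['clock'],'xp,yp,z',p@[np.cos(a),np.sin(a)],p@[-np.sin(a),np.cos(a)],s['eef_pos'][2],'Fy',f@[-np.sin(a),np.cos(a)],'gap',s['finger_gap'])
E
python3 -c "
from h import *
yp()"
```

```text
t 11.3 xp,yp,z 519.9955290152544 171.39045576684902 68.29842813937037 Fy -0.24129141388781802 gap 3.174634128030719
```

Call:
{"fn": "move_arm", "kwargs": {
  "commands": [
    [0.008,0,0,0],
    [0.008,0,0,0],
    [0.004,0,0,0],
    [0.004,0,0,0],
    [0.004,0,0,0]
  ]
}}

```text
clock: 11.8
eef_pos: [543.0, 135.0, 72.5]
ee_rot: [2.343, 2.086, 0.0]
ft_force: [1.2, -9.7, 3.1]
finger_gap: 0.2
```

Call:
{"fn": "move_arm", "kwargs": {
  "commands": [
    [0.004,0,0,0],
    [0.004,0,0,0],
    [0.004,0,0,0],
    [0.003,0,0,0],
    [0,0,0,0]
  ]
}}

```text
clock: 12.3
eef_pos: [545.0, 150.1, 72.5]
ee_rot: [2.344, 2.085, 0.002]
ft_force: [0.8, -7.6, 1.7]
finger_gap: 0.3
```

```bash
python3 -c "
from h import *
yp()"
```

```text
t 12.3 xp,yp,z 523.3687510609773 213.58050290384216 72.53995784425894 Fy -7.474454537546525 gap 0.25161177827553116
```

Call:
{"fn": "move_arm", "kwargs": {
  "commands": [
    [0.002,0,0,0],
    [0.002,0,0,0],
    [0.001,0,0,0],
    [0,0,0,0]
  ]
}}

```text
clock: 12.7
eef_pos: [545.6, 154.8, 72.5]
ee_rot: [2.344, 2.085, 0.001]
ft_force: [1.5, -8.5, 1.9]
finger_gap: 0.4
```

Call:
{"fn": "move_arm", "kwargs": {
  "commands": [
    [0.001,0,0,0],
    [0.001,0,0,0],
    [0,0,0,0]
  ]
}}

```text
clock: 13.0
eef_pos: [545.8, 156.6, 72.5]
ee_rot: [2.343, 2.085, 0.001]
ft_force: [2.1, -8.4, 1.9]
finger_gap: 0.4
```

```bash
python3 -c "
from h import *
yp()"
```

```text
t 13.0 xp,yp,z 523.4340416905081 220.09426663229704 72.52912854639243 Fy -8.071055118614312 gap 0.35039825506353806
```

Call:
{"fn": "move_arm", "kwargs": {
  "commands": [
    [0.001,0,0,0],
    [0,0,0,0]
  ]
}}

```text
clock: 13.2
eef_pos: [545.9, 157.5, 72.5]
ee_rot: [2.343, 2.085, 0.001]
ft_force: [1.5, -9.1, 2.1]
finger_gap: -0.0
```

Call:
{"fn": "move_arm", "kwargs": {
  "commands": [
    [0.001,0,0,0],
    [0,0,0,0]
  ]
}}

```text
clock: 13.4
eef_pos: [546.0, 158.1, 72.5]
ee_rot: [2.343, 2.085, -0.0]
ft_force: [1.4, -10.6, 2.3]
finger_gap: 0.4
```

Call:
{"fn": "move_arm", "kwargs": {
  "commands": [
    [0.001,0,0,0],
    [0,0,0,0]
  ]
}}

```text
clock: 13.6
eef_pos: [546.0, 158.2, 72.6]
ee_rot: [2.341, 2.085, -0.002]
ft_force: [1.9, -12.8, 3.8]
finger_gap: 0.7
```

Call:
{"fn": "move_arm", "kwargs": {
  "commands": [
    [0.002,0,0,0],
    [0,0,0,0]
  ]
}}

```text
clock: 13.8
eef_pos: [546.1, 158.3, 72.6]
ee_rot: [2.338, 2.085, -0.007]
ft_force: [1.7, -19.3, 5.0]
finger_gap: 0.3
```

Call:
{"fn": "move_arm", "kwargs": {
  "commands": [
    [-0.008,0,0,0],
    [-0.03,0,-0.02,0],
    [-0.015,0,-0.04,0],
    [0,0,-0.04,0],
    [0,0,-0.02,0]
  ],
  "jaw": 0.07
}}

```text
clock: 14.3
eef_pos: [540.4, 110.8, 195.7]
ee_rot: [2.347, 2.083, 0.011]
ft_force: [0.0, 0.4, 0.8]
finger_gap: 37.6
```

Call:
{"fn": "move_arm", "kwargs": {
  "commands": [
    [0,0,0,0],
    [0,0,0,0],
    [0,0,0,0],
    [0,0,0,0],
    [0,0,0,0]
  ]
}}

```text
clock: 14.8
eef_pos: [538.2, 110.6, 189.8]
ee_rot: [-2.348, -2.086, 0.003]
ft_force: [-0.0, 0.2, 0.4]
finger_gap: 69.8
```

Run:
```python
from h import *
yp()
d=cap('wrist');save(d,'w7.png',s=1.25)
np.save('w7.npy',d,allow_pickle=True)
yp()
```

```text
t 14.8 xp,yp,z 521.3588901823805 173.53501367986985 189.83868803349574 Fy 0.19637950664463452 gap 69.81398462577499
t 14.85 xp,yp,z 521.5103613466772 173.53411928630732 190.0181369193809 Fy -0.49760767811856227 gap 69.8865949170604
```

View pics/w7.png

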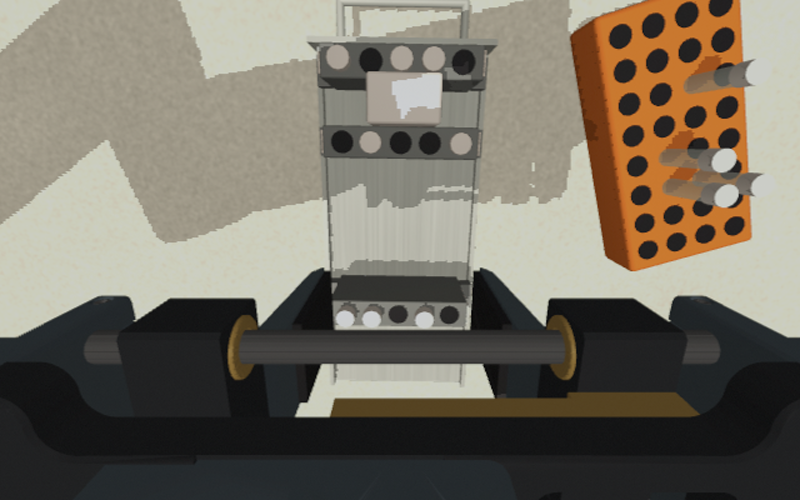

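Run:
```python
from h import *
d=np.load('w7.npy',allow_pickle=True).item()
a=np.radians(-6.8);c=np.array([np.cos(a),np.sin(a)]);n=np.array([-c[1],c[0]])
g=cv2.cvtColor(d['frame'],cv2.COLOR_RGB2GRAY).astype(float)
for col in (280,268,362,372):
    p=g[30:260,col-1:col+2].mean(1);gr=np.diff(p)
    print(col,[(30+i+1,int(gr[i]),round(float(n@ray(d,(col,30+i+1),68)[:2]),1)) for i in range(len(gr)) if abs(gr[i])>12])
for p in [(367,72),(441,72),(367,124),(441,124)]:
    w=ray(d,np.array(p)/1.25,98)[:2];print(p,c@w,n@w)
```

```text
280 [(33, -45, 313.1), (34, -52, 312.4), (62, -13, 291.2), (63, -21, 290.4), (72, 67, 283.3), (73, 22, 282.6), (100, -35, 260.7), (101, -18, 259.9), (107, -15, 254.9), (108, -20, 254.0), (120, 20, 243.8), (121, 16, 243.0), (126, 19, 238.7), (127, 39, 237.8), (152, 42, 215.6), (210, -20, 159.8), (212, -15, 157.8), (220, -69, 149.6), (240, 29, 128.5), (241, 16, 127.4), (243, -22, 125.2), (245, 14, 123.1), (249, 32, 118.7), (250, 38, 117.6), (251, 27, 116.5)]
268 [(34, -87, 312.4), (36, 59, 310.9), (55, -48, 296.5), (56, -14, 295.8), (62, -16, 291.2), (63, -15, 290.4), (71, 39, 284.1), (72, 38, 283.3), (100, -44, 260.7), (105, -12, 256.5), (106, -31, 255.7), (107, -14, 254.9), (120, 16, 243.8), (121, 25, 243.0), (126, 33, 238.7), (127, 24, 237.8), (157, 42, 211.0), (215, -35, 154.7), (217, -12, 152.7), (222, -51, 147.5), (223, -27, 146.5), (226, 59, 143.3), (227, 20, 142.3), (229, -14, 140.2), (230, -17, 139.1), (233, -12, 135.9), (240, 39, 128.4), (241, 38, 127.4), (258, -14, 108.7), (259, -17, 107.6)]
362 [(35, -34, 311.7), (36, -22, 311.0), (45, -13, 304.3), (53, 14, 298.2), (54, 17,
[... 523 characters left out ...]
 [(35, -24, 311.7), (36, -32, 311.0), (39, -19, 308.8), (40, -36, 308.0), (59, 22, 293.6), (60, 63, 292.8), (63, -17, 290.5), (64, -53, 289.7), (73, 16, 282.7), (74, 61, 281.9), (102, -55, 259.2), (107, 57, 255.0), (122, -16, 242.3), (123, -45, 241.4), (127, -16, 237.9), (128, 65, 237.1), (150, 36, 217.5), (153, -20, 214.8), (154, -20, 213.9), (161, 48, 207.5), (210, -44, 160.0), (224, -55, 145.6), (228, 24, 141.4), (239, 16, 129.7), (240, -12, 128.6), (242, 32, 126.5), (243, 15, 125.4), (258, 13, 108.9)]
(367, 72) 499.63091138222364 289.5103681625265
(441, 72) 543.7932913419874 289.57510994054553
(367, 124) 498.9251922641283 260.02443257594115
(441, 124) 544.7027573588973 260.09471454699633
```

Call:
{"fn": "move_arm", "kwargs": {
  "commands": [
    [0.02,0,0,0],
    [0.04,0,0,0],
    [0.0415,0,0,0],
    [0,0,0.02,0],
    [0,0,0.02,0]
  ]
}}

```text
clock: 15.35
eef_pos: [551.0, 212.8, 150.3]
ee_rot: [2.346, 2.089, 0.001]
ft_force: [-0.1, -0.7, 0.6]
finger_gap: 69.8
```

Call:
{"fn": "move_arm", "kwargs": {
  "commands": [
    [0,0,0.02,0],
    [0,0,0.01,0],
    [0,0,0,0]
  ]
}}

```text
clock: 15.65
eef_pos: [549.8, 210.9, 119.2]
ee_rot: [-2.348, -2.085, 0.005]
ft_force: [-0.1, -0.6, -0.2]
finger_gap: 70.5
```

```bash
python3 -c "
from h import *
yp()"
```

```text
t 15.65 xp,yp,z 520.9379616756692 274.5491061176166 119.24324122448029 Fy -0.600437065934166 gap 70.46645613910725
```

Call:
{"fn": "move_arm", "kwargs": {
  "commands": [
    [0,0,0.01,0],
    [0,0,0.005,0],
    [0,0,0,0]
  ]
}}

```text
clock: 15.95
eef_pos: [550.5, 211.1, 105.6]
ee_rot: [-2.349, -2.086, 0.001]
ft_force: [0.3, -0.8, 0.3]
finger_gap: 70.2
```

Call:
{"fn": "move_arm", "kwargs": {
  "commands": [
    [0,0,0,0],
    [0,0,0,0],
    [0,0,0,0],
    [0,0,0,0],
    [0,0,0,0]
  ],
  "jaw": 0.03
}}

```text
clock: 16.45
eef_pos: [550.9, 211.3, 106.3]
ee_rot: [2.35, 2.085, 0.001]
ft_force: [0.0, -0.5, 2.2]
finger_gap: 45.8
```

Call:
{"fn": "move_arm", "kwargs": {
  "commands": [
    [0,0,-0.01,0],
    [0,0,-0.02,0],
    [0,0,-0.03,0],
    [0,0,-0.025,0],
    [0,0,-0.01,0]
  ]
}}

```text
clock: 16.95
eef_pos: [551.7, 211.7, 204.1]
ee_rot: [2.347, 2.086, 0.007]
ft_force: [0.4, -0.3, -0.6]
finger_gap: 45.7
```

```bash
python3 -c "
from h import *
yp()"
```

```text
t 16.95 xp,yp,z 522.791956902914 275.5257847496756 204.1285565310911 Fy -0.2532242718786444 gap 45.67375388799944
```

Call:
{"fn": "move_arm", "kwargs": {
  "commands": [
    [-0.02,0,0,0],
    [-0.03,0,0,0],
    [-0.004,0,0,0],
    [0,0,0,0],
    [0,0,0,0]
  ]
}}

```text
clock: 17.45
eef_pos: [544.3, 158.1, 200.8]
ee_rot: [-2.349, -2.086, 0.0]
ft_force: [0.7, -0.6, -1.0]
finger_gap: 45.6
```

Call:
{"fn": "move_arm", "kwargs": {
  "commands": [
    [0,0,0.03,0],
    [0,0,0.03,0],
    [0,0,0.02,0],
    [0,0,0.008,0],
    [0,0,0,0]
  ]
}}

```text
clock: 17.95
eef_pos: [543.8, 158.2, 111.9]
ee_rot: [-2.347, -2.087, 0.003]
ft_force: [-0.4, 0.3, -1.2]
finger_gap: 45.9
```

Call:
{"fn": "move_arm", "kwargs": {
  "commands": [
    [0,0,0.004,0],
    [0,0,0.002,0],
    [0,0,0,0]
  ]
}}

```text
clock: 18.25
eef_pos: [544.7, 157.8, 107.5]
ee_rot: [2.348, 2.086, 0.002]
ft_force: [0.1, 0.0, 0.1]
finger_gap: 45.9
```

```bash
python3 -c "
from h import *
yp()"
```

```text
t 18.25 xp,yp,z 522.1367783819184 221.20812753048205 107.5119014132335 Fy 0.02346406740474495 gap 45.87751747511963
```

Call:
{"fn": "move_arm", "kwargs": {
  "commands": [
    [0,0,0.001,0],
    [0,0,0,0]
  ]
}}

```text
clock: 18.45
eef_pos: [544.5, 157.7, 106.3]
ee_rot: [2.349, 2.086, 0.001]
ft_force: [-0.4, 0.2, -0.4]
finger_gap: 45.8
```

Call:
{"fn": "move_arm", "kwargs": {
  "commands": [
    [0,0,0.001,0],
    [0,0,0,0]
  ]
}}

```text
clock: 18.65
eef_pos: [544.5, 157.7, 106.1]
ee_rot: [2.349, 2.086, 0.001]
ft_force: [-1.8, -0.4, 6.1]
finger_gap: 45.7
```

Call:
{"fn": "move_arm", "kwargs": {
  "commands": [
    [0,0,0,0],
    [0,0,0,0],
    [0,0,0,0],
    [0,0,0,0]
  ],
  "jaw": 0.08
}}

```text
clock: 19.05
eef_pos: [544.3, 157.7, 104.8]
ee_rot: [2.349, 2.086, -0.0]
ft_force: [-0.2, -0.0, -0.0]
finger_gap: 75.2
```

Call:
{"fn": "move_arm", "kwargs": {
  "commands": [
    [0,0,-0.015,0],
    [0,0,-0.03,0],
    [-0.02,0,-0.04,0],
    [-0.04,0,0,0],
    [-0.04,0,0,0]
  ]
}}

```text
clock: 19.55
eef_pos: [533.1, 57.8, 191.4]
ee_rot: [2.345, 2.087, 0.004]
ft_force: [-0.1, 0.4, -0.5]
finger_gap: 80.0
```

Call:
{"fn": "move_arm", "kwargs": {
  "commands": [
    [-0.035,0,0,0],
    [-0.013,0,0,0],
    [0,0,0,0],
    [0,0,0,0],
    [0,0,0,0]
  ],
  "jaw": 0.0
}}

```text
clock: 20.05
eef_pos: [527.1, 12.0, 189.9]
ee_rot: [-2.347, -2.087, -0.001]
ft_force: [-1.2, -0.1, -0.2]
finger_gap: 42.5
```

Run:
```python
from h import *
yp()
d=cap('wrist');save(d,'w8.png',s=1.25)
np.save('w8.npy',d,allow_pickle=True)
a=np.radians(-6.8);c=np.array([np.cos(a),np.sin(a)]);n=np.array([-c[1],c[0]])
g=cv2.cvtColor(d['frame'],cv2.COLOR_RGB2GRAY).astype(float)
for col in (268,372):
    p=g[:240,col-1:col+2].mean(1);gr=np.diff(p)
    print(col,[(i+1,int(gr[i]),round(float(n@ray(d,(col,i+1),68)[:2]),1)) for i in range(len(gr)) if abs(gr[i])>14])
```

```text
t 20.05 xp,yp,z 522.0032559106347 74.31325149580248 189.85342117531945 Fy -0.285116224536721 gap 42.496408679821855
268 [(20, 20, 223.5), (21, 57, 222.8), (121, 54, 143.9), (129, -31, 136.9), (134, -27, 132.5), (135, -42, 131.7), (139, 27, 128.1), (144, 39, 123.7), (145, 26, 122.8), (160, -19, 109.1), (163, 55, 106.3), (220, -29, 50.5), (221, -37, 49.5), (222, -29, 48.4), (223, -22, 47.4)]
372 [(1, -16, 237.3), (22, 22, 222.3), (23, 55, 221.6), (40, 40, 209.1), (72, -44, 184.5), (136, -20, 131.0), (137, -35, 130.1), (141, 23, 126.6), (164, 23, 105.6), (165, 48, 104.7), (166, 22, 103.8), (217, -17, 53.8), (218, -30, 52.8), (219, -25, 51.7), (220, -20, 50.7)]
```

View pics/w8.png

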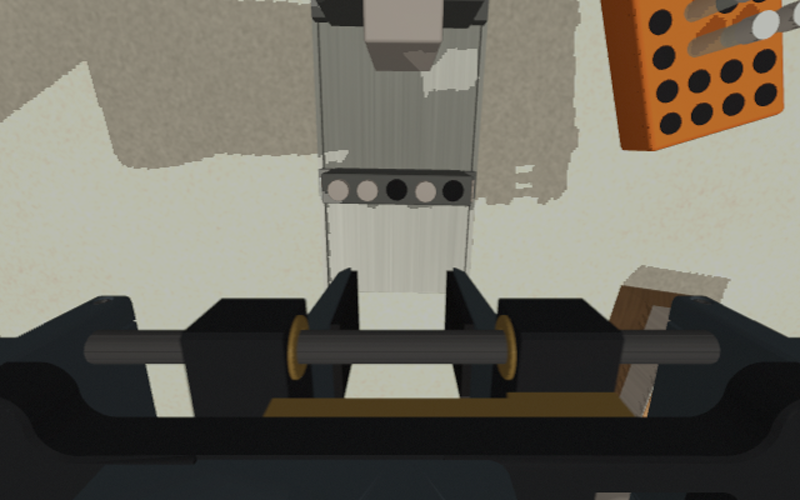

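Call:
{"fn": "move_arm", "kwargs": {
  "commands": [
    [0,0,0.02,0],
    [0,0,0.03,0],
    [0,0,0.035,0],
    [0,0,0.026,0],
    [0,0,0.007,0]
  ]
}}

```text
clock: 20.6
eef_pos: [525.0, 11.7, 69.2]
ee_rot: [-2.344, -2.085, 0.007]
ft_force: [-0.1, -0.0, -0.1]
finger_gap: 0.7
```

Call:
{"fn": "move_arm", "kwargs": {
  "commands": [
    [0.005,0,0,0],
    [0.005,0,0,0],
    [0.004,0,0,0],
    [0.004,0,0,0],
    [0.005,0,0,0]
  ]
}}

```text
clock: 21.1
eef_pos: [530.6, 32.1, 73.5]
ee_rot: [2.343, 2.085, -0.0]
ft_force: [0.3, -9.1, 3.4]
finger_gap: 0.8
```

Call:
{"fn": "move_arm", "kwargs": {
  "commands": [
    [0.006,0,0,0],
    [0.006,0,0,0],
    [0.006,0,0,0],
    [0.006,0,0,0],
    [0.006,0,0,0]
  ]
}}

```text
clock: 21.6
eef_pos: [534.4, 61.6, 73.5]
ee_rot: [2.343, 2.085, 0.0]
ft_force: [1.0, -9.1, 2.8]
finger_gap: 0.0
```

Call:
{"fn": "move_arm", "kwargs": {
  "commands": [
    [0.006,0,0,0],
    [0.006,0,0,0],
    [0.005,0,0,0],
    [0.004,0,0,0],
    [0,0,0,0]
  ]
}}

```text
clock: 22.1
eef_pos: [537.4, 83.1, 73.4]
ee_rot: [2.343, 2.085, 0.003]
ft_force: [1.5, -7.5, 1.8]
finger_gap: 0.4
```

```bash
python3 -c "
from h import *
yp()"
```

```text
t 22.1 xp,yp,z 523.7349208475182 146.11201242040713 73.43948695162352 Fy -7.25255823076354 gap 0.38987160246392116
```

23.5 mm remain to the stop at y'≈169.6.

Call:
{"fn": "move_arm", "kwargs": {
  "commands": [
    [0.004,0,0,0],
    [0.005,0,0,0],
    [0.005,0,0,0],
    [0.004,0,0,0],
    [0,0,0,0]
  ]
}}

```text
clock: 22.6
eef_pos: [539.7, 100.9, 73.4]
ee_rot: [2.343, 2.084, 0.003]
ft_force: [2.2, -6.7, 0.7]
finger_gap: 0.1
```

Call:
{"fn": "move_arm", "kwargs": {
  "commands": [
    [0.001,0,0,0],
    [0.001,0,0,0],
    [0,0,0,0]
  ]
}}

```text
clock: 22.9
eef_pos: [539.9, 102.5, 73.4]
ee_rot: [2.343, 2.084, 0.003]
ft_force: [2.1, -8.5, 0.8]
finger_gap: 0.5
```

```bash
python3 -c "
from h import *
yp()"
```

```text
t 22.9 xp,yp,z 524.0051482744507 165.68507348237787 73.4387244521972 Fy -8.1680328139619 gap 0.5157768997246909
```

Call:
{"fn": "move_arm", "kwargs": {
  "commands": [
    [0.001,0,0,0],
    [0.001,0,0,0],
    [0,0,0,0]
  ]
}}

```text
clock: 23.2
eef_pos: [540.2, 104.4, 73.5]
ee_rot: [2.343, 2.084, 0.003]
ft_force: [3.2, -8.2, 0.7]
finger_gap: 0.6
```

Call:
{"fn": "move_arm", "kwargs": {
  "commands": [
    [0.001,0,0,0],
    [0,0,0,0]
  ]
}}

```text
clock: 23.4
eef_pos: [540.3, 105.3, 73.4]
ee_rot: [2.343, 2.084, 0.002]
ft_force: [2.9, -9.8, 1.3]
finger_gap: 0.3
```

```bash
python3 -c "
from h import *
yp()"
```

```text
t 23.4 xp,yp,z 524.0515154703767 168.50542229593202 73.44655157617817 Fy -9.404737103042276 gap 0.29171418167040786
```

Call:
{"fn": "move_arm", "kwargs": {
  "commands": [
    [0.001,0,0,0],
    [0,0,0,0]
  ]
}}

```text
clock: 23.6
eef_pos: [540.4, 106.2, 73.5]
ee_rot: [2.343, 2.084, 0.002]
ft_force: [2.6, -8.8, 0.6]
finger_gap: 0.3
```

```bash
python3 -c "
from h import *
yp()"
```

```text
t 23.6 xp,yp,z 524.0624096467966 169.4868492967036 73.46470305160415 Fy -8.426374085222342 gap 0.326669149833861
```

Call:
{"fn": "move_arm", "kwargs": {
  "commands": [
    [-0.008,0,0,0],
    [-0.03,0,-0.02,0],
    [-0.015,0,-0.04,0],
    [0,0,-0.04,0],
    [0,0,-0.02,0]
  ],
  "jaw": 0.07
}}

```text
clock: 24.1
eef_pos: [533.4, 55.1, 196.1]
ee_rot: [2.348, 2.083, 0.008]
ft_force: [0.7, 0.5, -0.1]
finger_gap: 37.7
```

Call:
{"fn": "move_arm", "kwargs": {
  "commands": [
    [0,0,0,0],
    [0,0,0,0],
    [0,0,0,0],
    [0,0,0,0],
    [0,0,0,0]
  ]
}}

```text
clock: 24.6
eef_pos: [531.7, 55.5, 190.9]
ee_rot: [-2.348, -2.086, 0.003]
ft_force: [0.2, -0.2, -0.4]
finger_gap: 70.1
```

Run:
```python
from h import *
d=cap('wrist');save(d,'w9.png',s=1.25)
yp()
a=np.radians(-6.8);c=np.array([np.cos(a),np.sin(a)]);n=np.array([-c[1],c[0]])
g=cv2.cvtColor(d['frame'],cv2.COLOR_RGB2GRAY).astype(float)
for col in (268,274,368):
    p=g[:240,col-1:col+2].mean(1);gr=np.diff(p)
    print(col,[(i+1,int(gr[i]),round(float(n@ray(d,(col,i+1),68)[:2]),1)) for i in range(len(gr)) if abs(gr[i])>14])
np.save('w9.npy',d,allow_pickle=True)
```

```text
t 24.65 xp,yp,z 521.4967048630076 118.0735636946219 191.05399149775715 Fy -0.802555369035114 gap 69.98146950800664
268 [(11, 73, 273.9), (12, 50, 273.2), (26, -44, 263.1), (29, -20, 260.8), (30, -28, 260.1), (33, -15, 257.9), (34, -35, 257.1), (54, 39, 242.0), (58, -20, 239.0), (68, 43, 231.2), (69, 34, 230.4), (96, -41, 208.6), (101, 53, 204.5), (117, -35, 190.9), (118, -31, 190.1), (122, 32, 186.6), (123, 20, 185.8), (135, 24, 175.3), (136, 18, 174.4)]
274 [(11, 66, 273.9), (12, 56, 273.2), (23, -44, 265.3), (29, -24, 260.9), (30, -26, 260.1), (34, -23, 257.2), (35, -23, 256.4), (53, 14, 242.8), (54, 36, 242.0), (58, -15, 239.0), (68, 21, 231.2), (69, 60, 230.4), (96, -31, 208.6), (97, -17, 207.8), (101, 46, 204.5), (102, 22, 203.6), (117, -30, 190.9), (118, -34, 190.1), (123, 39, 185.8), (135, 49, 175.3)]
368 [(13, 67, 272.6), (14, 17, 271.9), (31, -27, 259.5), (32, -20, 258.7), (34, 49, 257.3), (47, 33, 247.5), (52, -54, 243.7), (53, -30, 242.9), (55, 15, 241.4), (59, -15, 238.3), (60, -46, 237.5), (70, 94, 229.7), (71, 24, 228.9), (72, -39, 228.1), (98, -47, 207.1), (102, -39, 203.7), (120, 38, 188.5), (124, 54, 185.0), (149, 47, 162.9), (153, -45, 159.2), (160, 47, 152.8)]
```

View pics/w9.png

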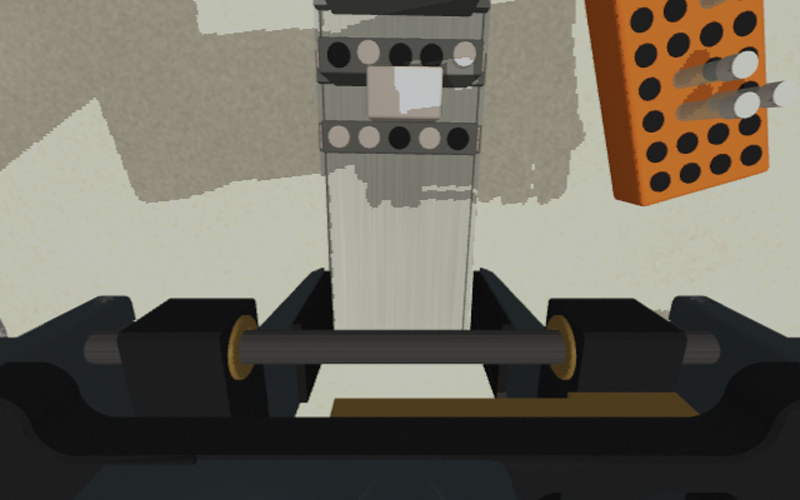

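Call:
{"fn": "move_arm", "kwargs": {
  "commands": [
    [0.02,0,0,0],
    [0.045,0,0,0],
    [0.04,0,0,0],
    [0,0,0.02,0],
    [0,0,0.02,0]
  ]
}}

```text
clock: 25.15
eef_pos: [544.9, 161.2, 151.4]
ee_rot: [2.346, 2.089, 0.001]
ft_force: [0.1, -0.4, -1.2]
finger_gap: 69.8
```

Call:
{"fn": "move_arm", "kwargs": {
  "commands": [
    [0,0,0.02,0],
    [0,0,0.015,0],
    [0,0,0.01,0],
    [0,0,0,0],
    [0,0,0,0]
  ]
}}

```text
clock: 25.65
eef_pos: [544.9, 159.8, 107.2]
ee_rot: [2.349, 2.086, 0.001]
ft_force: [0.1, 0.5, -0.3]
finger_gap: 69.8
```

```bash
python3 -c "
from h import *
yp()"
```

```text
t 25.65 xp,yp,z 522.1533097117041 223.14982053651832 107.18298631107794 Fy 0.48986074831757614 gap 69.75202530923119
```

Call:
{"fn": "move_arm", "kwargs": {
  "commands": [
    [0,0,0,0],
    [0,0,0,0],
    [0,0,0,0],
    [0,0,0,0],
    [0,0,0,0]
  ],
  "jaw": 0.03
}}

```text
clock: 26.15
eef_pos: [544.9, 159.7, 107.5]
ee_rot: [2.349, 2.085, 0.002]
ft_force: [-0.7, 0.1, 1.8]
finger_gap: 45.9
```

Call:
{"fn": "move_arm", "kwargs": {
  "commands": [
    [0,0,-0.01,0],
    [0,0,-0.02,0],
    [0,0,-0.03,0],
    [0,0,-0.03,0],
    [0,0,-0.01,0]
  ]
}}

```text
clock: 26.65
eef_pos: [545.9, 160.0, 210.4]
ee_rot: [2.346, 2.085, 0.008]
ft_force: [0.3, -0.1, -1.1]
finger_gap: 46.2
```

```bash
python3 -c "
from h import *
plan(570,-285,206,-6.8,vmax=42)"
```

```text
cur [545.9 160.  210.4] yaw -6.74 tilt [ 0.005  0.001 -1.   ] t 26.65 F [ 0.3 -0.1 -1.1] gap 46.1911289696755
[[np.float64(-0.0399), np.float64(0.0069), np.float64(0.0004), np.float64(0.01)], [np.float64(-0.0399), np.float64(0.0069), np.float64(0.0004), np.float64(0.01)], [np.float64(-0.0399), np.float64(0.0069), np.float64(0.0004), np.float64(0.01)], [np.float64(-0.0399), np.float64(0.0069), np.float64(0.0004), np.float64(0.01)], [np.float64(-0.0399), np.float64(0.0069), np.float64(0.0004), np.float64(0.01)], [np.float64(-0.0399), np.float64(0.0069), np.float64(0.0004), np.float64(0.01)], [np.float64(-0.0399), np.float64(0.0069), np.float64(0.0004), np.float64(0.01)], [np.float64(-0.0399), np.float64(0.007), np.float64(0.0004), np.float64(0.01)], [np.float64(-0.0399), np.float64(0.007), np.float64(0.0004), np.float64(0.01)], [np.float64(-0.0399), np.float64(0.007), np.float64(0.0004), np.float64(0.01)], [np.float64(-0.0399), np.float64(0.007), np.float64(0.0004), np.float64(0.01)]]
```

Call:
{"fn": "move_arm", "kwargs": {
  "commands": [
    [-0.03,0.005,0,0],
    [-0.042,0.007,0,0],
    [-0.042,0.007,0,0],
    [-0.042,0.007,0,0],
    [-0.042,0.007,0,0]
  ]
}}

```text
clock: 27.15
eef_pos: [553.2, -42.4, 206.3]
ee_rot: [-2.347, -2.086, 0.002]
ft_force: [-0.1, 0.1, -0.6]
finger_gap: 46.0
```

Call:
{"fn": "move_arm", "kwargs": {
  "commands": [
    [-0.042,0.007,0,0],
    [-0.042,0.007,0,0],
    [-0.042,0.007,0,0],
    [-0.042,0.008,0,0],
    [-0.042,0.008,0,0]
  ]
}}

```text
clock: 27.65
eef_pos: [565.2, -255.3, 206.2]
ee_rot: [-2.348, -2.085, 0.001]
ft_force: [1.6, -0.4, -1.3]
finger_gap: 45.8
```

Call:
{"fn": "move_arm", "kwargs": {
  "commands": [
    [-0.03,0.006,0,0],
    [0,0,0.02,0],
    [0,0,0.03,0],
    [0,0,0.03,0],
    [0,0,0.01,0]
  ]
}}

```text
clock: 28.15
eef_pos: [565.9, -283.2, 113.0]
ee_rot: [-2.343, -2.081, 0.005]
ft_force: [-1.0, -1.2, -0.7]
finger_gap: 45.8
```

Call:
{"fn": "move_arm", "kwargs": {
  "commands": [
    [0,0,0.005,0],
    [0,0,0.003,0],
    [0,0,0,0]
  ]
}}

```text
clock: 28.45
eef_pos: [568.9, -284.4, 109.9]
ee_rot: [2.347, 2.085, 0.001]
ft_force: [0.2, 0.6, -1.1]
finger_gap: 46.0
```

Expected contact at about z = 103.

Call:
{"fn": "move_arm", "kwargs": {
  "commands": [
    [0,0,0.003,0],
    [0,0,0.002,0],
    [0,0,0,0]
  ]
}}

```text
clock: 28.75
eef_pos: [568.4, -284.2, 104.2]
ee_rot: [2.349, 2.086, 0.0]
ft_force: [0.3, 0.1, -1.3]
finger_gap: 46.0
```

Call:
{"fn": "move_arm", "kwargs": {
  "commands": [
    [0,0,0.001,0],
    [0,0,0,0]
  ]
}}

```text
clock: 28.95
eef_pos: [568.5, -284.4, 103.5]
ee_rot: [2.348, 2.086, 0.0]
ft_force: [-0.2, 0.6, 1.0]
finger_gap: 45.7
```

Call:
{"fn": "move_arm", "kwargs": {
  "commands": [
    [0,0,0.001,0],
    [0,0,0,0]
  ]
}}

```text
clock: 29.15
eef_pos: [568.6, -284.5, 103.5]
ee_rot: [2.348, 2.086, 0.0]
ft_force: [-1.3, 0.6, 6.4]
finger_gap: 45.7
```

Contact; release, rise and look.

Call:
{"fn": "move_arm", "kwargs": {
  "commands": [
    [0,0,0,0],
    [0,0,0,0],
    [0,0,0,0],
    [0,0,0,0],
    [0,0,0,0]
  ],
  "jaw": 0.085
}}

```text
clock: 29.65
eef_pos: [568.3, -284.2, 101.7]
ee_rot: [-2.349, -2.086, 0.0]
ft_force: [0.2, -0.5, -0.3]
finger_gap: 82.8
```

Call:
{"fn": "move_arm", "kwargs": {
  "commands": [
    [0,0,-0.015,0],
    [0,0,-0.03,0],
    [0,0,-0.045,0],
    [0,0,-0.045,0],
    [0,0,-0.045,0]
  ]
}}

```text
clock: 30.15
eef_pos: [568.1, -284.1, 283.6]
ee_rot: [-2.349, -2.086, 0.0]
ft_force: [0.5, 0.2, -0.1]
finger_gap: 84.7
```

Call:
{"fn": "move_arm", "kwargs": {
  "commands": [
    [0.035,0,-0.03,0],
    [0.045,0,0,0],
    [0,0,0,0],
    [0,0,0,0],
    [0,0,0,0]
  ]
}}

```text
clock: 30.65
eef_pos: [577.5, -205.4, 311.3]
ee_rot: [-2.349, -2.085, 0.002]
ft_force: [-0.5, 0.8, -0.0]
finger_gap: 84.9
```

Run:
```python
from h import *
d=cap('wrist');t=cap('top')
a=d['frame'];b=cv2.resize(t['frame'][130:240,150:420],(640,261),interpolation=cv2.INTER_CUBIC)
cv2.imwrite('pics/f.png',np.vstack([a[:300],b])[:,:,::-1])
for r in imaging.landmark_of('wrist','spacer')[:2]: print(r['p'],ray(d,r['pixel'],4))
for r in imaging.landmark_of('wrist','mat')[:2]: print(r['p'],ray(d,r['pixel'],0))
s=read_state();print(s['clock'],s['eef_pos'],s['ft_force'])
```

```text
0.94 [ 571.90184751 -279.85399134    4.        ]
0.27 [ 699.78723116 -267.78604249    4.        ]
0.75 [ 563.96902871 -292.52213466    0.        ]
30.85 [ 577.58404868 -205.73278291  311.41821503] [-0.90490648 -0.19199049  0.55481632]
```

View pics/f.png

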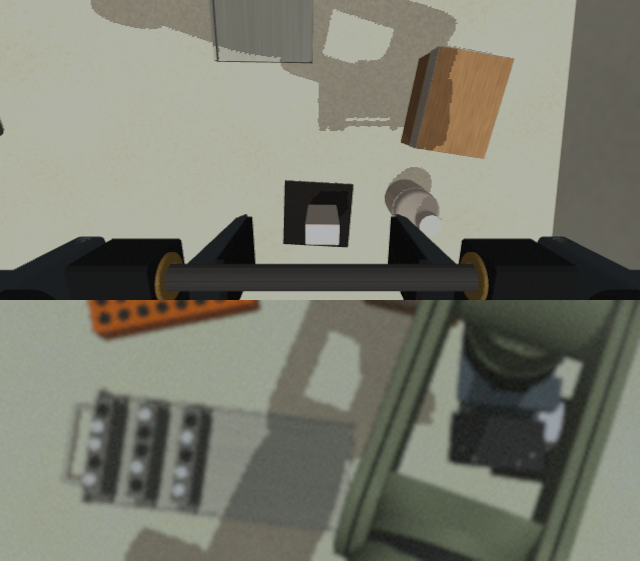

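Call:
{"fn": "move_arm", "kwargs": {
  "commands": [
    [0.045,-0.005,0,0],
    [0.045,-0.005,0,0],
    [0.045,-0.005,0,0],
    [0.045,-0.005,0,0],
    [0.045,-0.005,0,0]
  ]
}}

```text
clock: 31.35
eef_pos: [579.4, 22.6, 311.8]
ee_rot: [2.35, 2.085, -0.0]
ft_force: [0.4, 0.4, -0.4]
finger_gap: 85.2
```

Call:
{"fn": "move_arm", "kwargs": {
  "commands": [
    [0.045,-0.005,0,0],
    [0.045,-0.005,0,0],
    [0.03,-0.005,0,0],
    [0,0,0,0],
    [0,0,0,0]
  ]
}}

```text
clock: 31.85
eef_pos: [578.9, 142.3, 311.6]
ee_rot: [2.348, 2.087, -0.002]
ft_force: [-1.0, 0.5, -0.3]
finger_gap: 85.0
```

Run:
```python
from h import *
d=cap('wrist');yp()
a=np.radians(-6.8);c=np.array([np.cos(a),np.sin(a)]);n=np.array([-c[1],c[0]])
g=cv2.cvtColor(d['frame'],cv2.COLOR_RGB2GRAY).astype(float)
for xx in (475,482,560):
    w=c*xx+n*240;col=int(proj(d,(w[0],w[1],68))[0]);p=g[:240,col-1:col+2].mean(1);gr=np.diff(p)
    print(col,[(i+1,int(gr[i]),round(v,1)) for i in range(len(gr)) if abs(gr[i])>14 and 170<(v:=float(n@ray(d,(col,i+1),68)[:2]))<320])
```

```text
t 31.9 xp,yp,z 558.0869408296305 209.15269912398975 311.72088336791717 Fy 0.8641269578535928 gap 84.81945236680954
258 [(88, -17, 316.4), (89, -37, 315.2), (94, 49, 309.3), (95, 20, 308.1), (106, -45, 294.9), (107, -24, 293.6), (109, -19, 291.2), (110, 55, 290.0), (131, -26, 263.8), (132, -45, 262.5), (134, 30, 259.9), (137, -24, 256.1), (138, -21, 254.8), (147, 21, 243.1), (148, 24, 241.8), (151, 43, 237.9), (153, 17, 235.2), (155, 28, 232.6), (162, -26, 223.2), (163, -27, 221.9), (166, -15, 217.8), (167, -53, 216.4), (168, 18, 215.1), (169, -15, 213.7), (173, 38, 208.2), (174, 44, 206.9), (178, 43, 201.3), (179, 21, 200.0), (186, -15, 190.2), (187, -25, 188.8), (188, -20, 187.3), (189, 37, 185.9)]
264 [(89, -42, 315.2), (91, 16, 312.9), (92, -16, 311.7), (97, 15, 305.7), (109, -16, 291.2), (110, 39, 290.0), (111, 20, 288.8), (131, -50, 263.8), (132, -26, 262.5), (134, 28, 260.0), (137, -24, 256.1), (138, -20, 254.8), (148, 32, 241.8), (151, 62, 237.9), (153, 27, 235.2), (161, -21, 224.6), (162, -30, 223.2), (166, -56, 217.8), (173, 28, 208.3), (174, 53, 206.9), (175, -44, 205.5), (178, 48, 201.4), (179, 37, 200.0), (187, -24, 188.8), (188, -30, 187.4), (189, 41, 185.9)]
323 [(90, -46, 314.2), (92, 20, 311.8), (93, -18, 310.7), (95, -20, 308.3), (96, -31, 307.1), (108, 41, 292.6), (110, -17, 290.1), (111, 37, 288.9), (112, 23, 287.7), (132, -48, 262.7), (133, -28, 261.4), (135, 27, 258.8), (138, 22, 255.0), (139, 46, 253.7), (149, -16, 240.7), (152, 53, 236.7), (158, -46, 228.7), (167, -57, 216.6), (174, 31, 207.0), (175, 48, 205.7), (176, -15, 204.3), (177, -55, 202.9), (188, 65, 187.5), (190, 43, 184.7)]
```

```bash
python3 -c "
from h import *
print(job.hand_in())"
```

```text
the job is handed in; nothing more can be done
None
```

The job is done and handed in at about 32 s of the 64 s. The hand-in gave no verdict.

I stood the block in the first gap and slid rack_a against it until the push force rose to 19 N and the rack stopped moving. I then moved the block to the second gap and slid rack_b up to it. Finally I took the block out and stood it back on the black mat.

Last checks:
- **Gaps:** in the final wrist picture both gaps measure about 30 mm (30.2 and 30.3 mm, good to about 1–2 mm). Rack_a had not shifted from where it was set.
- **Block:** it stands upright and released, about 9–15 mm from the mat centre. That centre was located only to about 5 mm, and the limit is 55 mm.
- **Bystanders:** the carton and bottle look untouched and upright in the last pictures. The tube block is only partly visible in the last one, but it looked undisturbed in the earlier ones.
- **Robot:** the arm is clear of everything.

One check was not clear-cut: when rack_b met the block I saw no clear rise in force (about 9 N). I stopped that push by position, 52 mm short of where the first push had stopped, and confirmed the gap from the picture.

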